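# Take the steamer apart onto the drip tray

### The job

Take the small steamer apart for washing up: first lift off the domed lid and set it on the drip tray, knob up, then lift the basket out of the pot by its middle post and stand it upright on the tray beside the lid. Both must lie flat on the tray's floor, set down gently and not dropped; leave the pot standing where it is.

Things in the scene. Friction and masses are not known exactly. Their poses are not given: they have to be found in the camera images.
- lid: Domed steel lid with a black knob, loose on top of the steamer; lifts straight up (by 50 mm or more). 114 mm wide; dome 48 mm high, hollow, open below. Round upright knob on its axis, 24 mm thick, from 57 to 82 mm above the origin (grip at 70), on a 14 mm stem. About 0.2 kg. Origin: centre of its lower edge, z up through the knob.
- basket: Grey metal steamer basket, under the lid at the start, loose in the pot; lifts straight up (by 50 mm or more). 46 mm high, flat bottom 90 mm wide, flange 119 mm wide at 38-41 mm height on the pot's rim. Round upright post on its axis, 16 mm thick, its top 80 mm above the origin (grip at 68). About 0.22 kg. Origin: centre of its underside, z up along the post.
- pot: The steamer's round open steel pot, 112 mm wide, 55 mm high, two small black loop ears along its y axis reaching 78 mm from the centre. Stands loose on the worktop, about 0.8 kg. Origin: centre of its underside, z up. Assembled, the basket's origin is 17 mm and the lid's 58 mm above the pot's.
- tray: Flat grey drip tray, 160 mm (its x) by 330 mm (its y), fixed on the worktop. Floor 3 mm above the origin; lip 5 mm wide and 14 mm high all round; clear floor 150 x 320 mm. Lid and basket fit side by side along its y, e.g. centred 80 mm either side of the middle. Origin: centre of its underside, z up.
Mind the look-alikes: they are no part of the job. Leave any brown look-alike of the lid alone.

How it is judged:
By the outcome, as a careful person would: the job done as asked, in the order asked, and still so for the second after the job is handed in, with the robot touching nothing.
It also fails if it takes over 56 s, if anything falls off the work surface, if the arm or the gripper's body presses on something with over 40 N, if the wrist force passes 120 N, or if a joint passes its speed limit or range.

### The arm

A 6-joint arm with a two-finger parallel gripper is mounted at the origin on a cart in front of the work surface, level with it; the furniture and walls round the work are solid. World frame = base frame: x ahead of the robot, y to its left, z up, the work surface at z = 0. Lengths are in m, angles in degrees, forces in N, time in s.
With the tool pointing down it reaches from about 0.35 to 0.875 m from the base axis. Payload 4.2 kg.
Tool frame: the origin (TCP) lies on the centre line of the jaws, within the pads' length; the fingertips stand 19 mm ahead of it and the grasp point (between the pads) is the TCP; x points along the fingers, y is the direction in which the jaws open and shut, and the axes are right-handed (so a half turn about x gives the same grasp; the last joint's range is limited). The gripper opens to 87 mm and grips with 3 to 60 N. Pads are 19 mm wide; open, the fingers measure 117 mm over their backs; the gripper's body (75 mm by 190 mm) begins 51 mm behind the grasp point.
Start: joints at [-53.824, 22.042, 0.453, 0, -68.411, -14.817], TCP at [0.228, -0.582, 0.242] pointing down, gripper open.
Joint ranges: [-179.83, 179.83], [-69.29, 118.12], [-61.27, 80.66], [-181.25, 117.63], [-171.15, -9.14], [-177.46, 177.46]. Speed limits (degrees/s): [159.86, 159.86, 180, 180, 180, 180].

### API

Orientations are given as a 3x3 rotation matrix whose columns are the frame's x, y, z axes.
In Python, from station import r, viewer, job, spotter gives the robot as it stands.
- The arm moves only by the tool play_rows, never from a script. Its argument "commands" is a list of rows, each an object of numbers: "fingers": the gripper command: -1 is fully open, 1 is shut, values between are in proportion; "tx", "ty", "tz": the shift along the tool's x, y, z normalised to -1 to 1, where 1 is 750 mm; "ax", "ay", "az": the turn, a rotation vector about the tool's x, y, z normalised to -1 to 1, where 1 is pi rad. In form: [{"fingers": .., "tx": .., "ty": .., "tz": .., "ax": .., "ay": .., "az": ..}, ...]. A call has 1 to 5 rows; each row is the pose to reach, as a shift and turn from the pose commanded when the call began, along the tool's axes at that moment, turning the shorter way round; what a row does not reach only later rows make up. A row lasts 1/12 s, in which the tool goes at most 41.7 mm and 7.16 degrees, less where a joint would pass 70% of its speed; a pose out of reach is approached as far as the arm can. A call with a number of a shift or a turn outside -1 to 1 is refused whole. A call with a gripper value outside its range is refused whole. The fingers move at their own pace and stop on an object; the grip force is fixed at half the most. Time passes only in rows, so rows that repeat a pose let the fingers close. It gives the time, the measured TCP pose, the force and the opening at its end, in the units of the state.
- r.sense(): the state, without advancing time (a new reading comes with each control period).
- viewer.capture(name): name is "side" or "top" or "wrist"; returns a dict with "image" (384x512x3 uint8, red, green, blue), "fx", "fy", "cx", "cy" (pixels), "dist" ([k1, k2, p1, p2, k3] as OpenCV has them; the pictures are not rectified), "R" (3x3) and "t" (3): a world point X has camera coordinates R X + t; the wrist camera has in their place "mount" (4x4, takes a point from camera to tool coordinates, whose origin is the TCP and whose axes are the tool frame's). Camera axes: x right, y down, z forward; pixel columns grow to the right and rows downward; lengths in m; the calibration is good to about 2 mm. A picture is of the moment at which its call begins: read the wrist's pose just before it. There is no depth.
- job.finish_job(): hands the job in, once; it reports no verdict.
Trained networks look in a picture, given as the dict that the camera call returned (one of the last four; its "shot" number tells which), for a name from the list of things; names that differ only in an ending like _2 or _b are one class to them, and where a whole thing is asked for, a point or a joint stands for the part that bears it (a point fixed in the world has none). Each returns a list of dicts, best first, with "score" (0 to 1); they miss things now and then, are a little off and sometimes report something else, mostly with a low value. They report only what shows in the picture. A call takes as long as a camera call. They do not tell look-alikes from the thing itself.
- spotter.find_in(name, picture): "uv" ([column, row] in pixels, amid what is visible of it).
- spotter.silhouettes(name, picture): "region" (384x512 bool, what is visible of it) and "uv" ([column, row] in pixels, amid what is visible of it).
The state is a dict: "time_s": time; "joints": joint angles; "joint_velocities": joint speeds; "effort": joint torques, N m; "tcp_pos": TCP position; "ee_rot": TCP orientation; "wrist_force": force on the tool from outside, world axes, zero at the start; "moment": the same for the moment, N m; "gripper_width": opening from 0.0 (shut) to 1.0 (fully open).
Only numpy, scipy, OpenCV 4.12 (cv2) and the standard library are available. Lean on these libraries where they do the work, as an engineer would, in place of code of your own. Each camera call takes 0.05 s, during which the arm holds its last target. There are 200 camera calls.

## Working session

There is one attempt and no reset: what is moved stays moved. The work goes in short steps, Python scripts to look and compute and a tool call to move; the robot and the scene stay as the last step left them, time stands still between calls to the robot, and variables do not carry over. Pictures are saved under pics/ and viewed, about 8 in all and at most 12, crops included, and the job is handed in when it is done.

Besides the shell and the picture viewer there is one more tool, called after "Request:" in YAML: its name, and indented under it one key for each argument. play_rows: Moves the arm, as the interface text tells. Its arguments: {"type":"object","properties":{"commands":{"type":"array"}},"required":["commands"]}

```bash
mkdir -p pics; ls; cat > h.py <<'E'
import numpy as np, cv2, json
from station import r, viewer, job, spotter
def cam(p, s=None):
    K=np.array([[p['fx'],0,p['cx']],[0,p['fy'],p['cy']],[0,0,1.]]);d=np.array(p['dist'],float)
    if 'R' in p: return K,d,np.array(p['R']),np.array(p['t'])
    T=np.eye(4);T[:3,:3]=s['ee_rot'];T[:3,3]=s['tcp_pos'];M=np.linalg.inv(T@np.array(p['mount']))
    return K,d,M[:3,:3],M[:3,3]
def proj(X,c):
    K,d,R,t=c
    return cv2.projectPoints(np.atleast_2d(np.array(X,float)),cv2.Rodrigues(R)[0],t,K,d)[0].reshape(-1,2)
def ray(uv,c):
    K,d,R,t=c
    n=cv2.undistortPoints(np.array([[uv]],float),K,d).ravel()
    return -R.T@t, R.T@np.array([n[0],n[1],1])
def onz(uv,c,z):
    o,v=ray(uv,c); return o+v*(z-o[2])/v[2]
def tri(l):
    A=np.zeros((3,3));b=np.zeros(3)
    for uv,c in l:
        o,v=ray(uv,c);v/=np.linalg.norm(v);P=np.eye(3)-np.outer(v,v);A+=P;b+=P@o
    return np.linalg.solve(A,b)
def save(p,n): cv2.imwrite('pics/'+n+'.png',p['image'][:,:,::-1])
def shift(goal,s=None):
    s=s or r.sense(); d=np.array(s['ee_rot']).T@(np.array(goal)-np.array(s['tcp_pos']))/0.75
    return d.round(4)
E
python3 - <<'E'
from h import *
s=r.sense();print(s['tcp_pos'],np.round(s['ee_rot'],3).tolist(),s['time_s'])
ps=[viewer.capture(n) for n in('side','top')]
cv2.imwrite('pics/a.png',cv2.vconcat([p['image'][:,:,::-1] for p in ps])[:, :])
im=cv2.imread('pics/a.png');cv2.imwrite('pics/a.png',cv2.resize(im,(400,600)))
for p,n in zip(ps,('side','top')):
    save(p,n); c=cam(p)
    for o in('lid','basket','pot','tray'):
        for q in spotter.silhouettes(o,p)[:4]:
            ys,xs=np.nonzero(q['region']);print(n,o,round(q['score'],2),np.round(q['uv']),xs.min(),xs.max(),ys.min(),ys.max(),onz(q['uv'],c,.0).round(3))
E
```

```text
pics
[ 0.2274429  -0.58154735  0.24045358] [[-0.001, -0.364, 0.931], [0.002, 0.931, 0.364], [-1.0, 0.002, -0.0]] 0.0
side lid 0.86 [234. 221.] 206 259 194 244 [0.47  0.133 0.   ]
side lid 0.75 [188. 308.] 159 219 279 336 [0.475 0.393 0.   ]
side basket 0.63 [246. 242.] 239 249 242 245 [0.423 0.187 0.   ]
side pot 0.85 [233. 251.] 207 259 236 262 [0.44  0.221 0.   ]
side tray 0.56 [270. 154.] 227 315 114 194 [ 0.464 -0.147  0.   ]
top lid 0.93 [156. 198.] 133 171 179 215 [0.466 0.389 0.   ]
top lid 0.87 [215. 206.] 196 235 184 222 [0.443 0.21  0.   ]
top basket 0.54 [215. 222.] 208 225 221 224 [0.394 0.211 0.   ]
top tray 0.7 [339. 200.] 285 393 176 229 [ 0.46  -0.161  0.   ]
```

```bash
python3 - <<'E'
import cv2
a=cv2.imread('pics/side.png');b=cv2.imread('pics/top.png')
cv2.imwrite('pics/v1.png',cv2.vconcat([cv2.resize(a[90:350,120:380],(600,600))[:300+300],])) 
cv2.imwrite('pics/v2.png',cv2.resize(b[130:280,100:420],(800,375),interpolation=cv2.INTER_CUBIC))
E
```

```text
(no output)
```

View pics/v1.png

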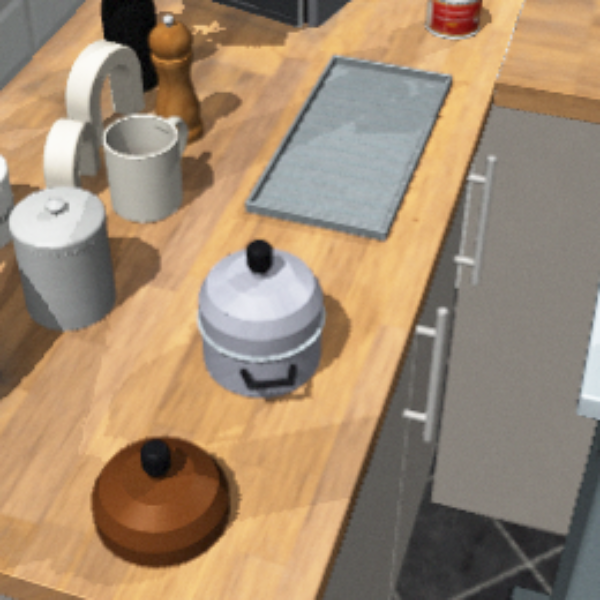

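View pics/v2.png

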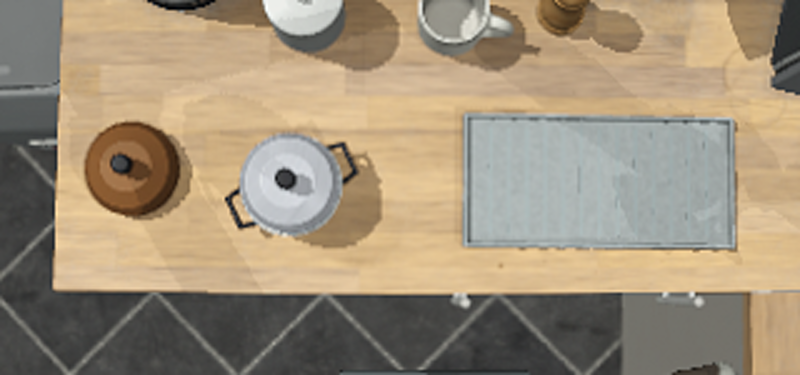

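The steel lid on the pot is the one I want: side (234,221), top (215,206). The brown one at side (188,308), top (156,198) is the look-alike. The knob shows at side (232,201) and top (214,202).

```bash
python3 - <<'E'
from h import *
P={n:viewer.capture(n) for n in('side','top')};C={n:cam(P[n]) for n in P}
k={}
for n,g in(('side',(232,201)),('top',(214,202))):
    im=P[n]['image'].max(2); m=np.zeros_like(im);m[g[1]-9:g[1]+10,g[0]-9:g[0]+10]=1
    ys,xs=np.nonzero((im<70)&(m>0));k[n]=(xs.mean(),ys.mean());print(n,k[n],len(xs))
print('knob',tri([(k[n],C[n]) for n in k]).round(4), [onz(k[n],C[n],.128).round(4) for n in k])
for u,v in((464,115),(735,118),(735,248),(464,245)): print('tray',onz((100+u/2.5,130+v/2.5),C['top'],.014).round(4))
for u,v in((335,57),(452,77),(384,237),(246,208)): print('trayS',onz((120+u*.43333,90+v*.43333),C['side'],.014).round(4))
for u,v in((230,208),(350,165)): print('ear',onz((100+u/2.5,130+v/2.5),C['top'],.04).round(4))
print(C['top'][2].round(2).tolist(), (-C['top'][2].T@C['top'][3]).round(2),(-C['side'][2].T@C['side'][3]).round(2))
E
```

```text
side (np.float64(232.05263157894737), np.float64(200.84962406015038)) 133
top (np.float64(213.8181818181818), np.float64(201.1590909090909)) 44
knob [0.4458 0.2042 0.1278] [array([0.4463, 0.2045, 0.128 ]), array([0.4452, 0.204 , 0.128 ])]
tray [5.311e-01 5.000e-04 1.400e-02]
tray [ 0.5298 -0.3302  0.014 ]
tray [ 0.3722 -0.3265  0.014 ]
tray [0.3764 0.0008 0.014 ]
trayS [ 0.5271 -0.3191  0.014 ]
trayS [ 0.3728 -0.3179  0.014 ]
trayS [0.3763 0.0128 0.014 ]
trayS [0.5309 0.0111 0.014 ]
ear [0.4174 0.2746 0.04  ]
ear [0.4682 0.1352 0.04  ]
[[0.0, -1.0, 0.01], [-1.0, -0.0, -0.1], [0.1, -0.01, -1.0]] [0.33 0.1  1.43] [0.18 0.92 0.79]
```

Request:
play_rows:
  commands:
    - {"fingers":-1,"tx":-0.106,"ty":0.43,"tz":0.4435}
    - {"fingers":-1,"tx":-0.106,"ty":0.43,"tz":0.4435}
    - {"fingers":-1,"tx":-0.106,"ty":0.43,"tz":0.4435}
    - {"fingers":-1,"tx":-0.106,"ty":0.43,"tz":0.4435}
    - {"fingers":-1,"tx":-0.106,"ty":0.43,"tz":0.4435}

```text
$.commands[0]: bad value
```

Request:
play_rows:
  commands:
    - {"fingers":-1,"tx":-0.106,"ty":0.43,"tz":0.4435,"ax":0,"ay":0,"az":0}
    - {"fingers":-1,"tx":-0.106,"ty":0.43,"tz":0.4435,"ax":0,"ay":0,"az":0}
    - {"fingers":-1,"tx":-0.106,"ty":0.43,"tz":0.4435,"ax":0,"ay":0,"az":0}
    - {"fingers":-1,"tx":-0.106,"ty":0.43,"tz":0.4435,"ax":0,"ay":0,"az":0}
    - {"fingers":-1,"tx":-0.106,"ty":0.43,"tz":0.4435,"ax":0,"ay":0,"az":0}

```text
time_s: 1.02
tcp_pos: [0.3132, -0.3936, 0.2772]
ee_rot: [[0.0, -0.364, 0.932], [-0.0, 0.932, 0.364], [-1.0, -0.0, 0.0]]
wrist_force: [0.9, 0.5, -0.3]
gripper_width: 1.0
```

Request:
play_rows:
  commands:
    - {"fingers":-1,"tx":-0.057,"ty":0.238,"tz":0.246,"ax":0,"ay":0,"az":0}
    - {"fingers":-1,"tx":-0.057,"ty":0.238,"tz":0.246,"ax":0,"ay":0,"az":0}
    - {"fingers":-1,"tx":-0.057,"ty":0.238,"tz":0.246,"ax":0,"ay":0,"az":0}
    - {"fingers":-1,"tx":-0.057,"ty":0.238,"tz":0.246,"ax":0,"ay":0,"az":0}
    - {"fingers":-1,"tx":-0.057,"ty":0.238,"tz":0.246,"ax":0,"ay":0,"az":0}

```text
time_s: 1.43
tcp_pos: [0.3986, -0.2065, 0.3118]
ee_rot: [[0.001, -0.364, 0.931], [-0.0, 0.931, 0.364], [-1.0, -0.001, 0.001]]
wrist_force: [1.1, -0.4, -0.3]
gripper_width: 0.999
```

```bash
python3 - <<'E'
from h import *
s=r.sense();p=viewer.capture('wrist');c=cam(p,s);print(s['tcp_pos'],np.array(p['mount']).round(3).tolist())
im=p['image'][:,:,::-1].copy()
for x in(.372,.532):
  for y in(-.325,.005):
    u=proj([x,y,.014],c)[0];print(x,y,u.round())
for x in(.372,.532):
    cv2.polylines(im,[proj([[x,y,.014] for y in np.linspace(-.325,.005,20)],c).astype(int)],0,(0,0,255),1)
for y in(-.325,.005):
    cv2.polylines(im,[proj([[x,y,.014] for x in np.linspace(.372,.532,20)],c).astype(int)],0,(0,0,255),1)
cv2.imwrite('pics/w1.png',im)
E
```

```text
[ 0.39863602 -0.20646432  0.31183332] [[-0.001, -0.251, 0.968, -0.143], [1.0, -0.001, 0.001, 0.001], [0.0, 0.968, 0.251, -0.068], [0.0, 0.0, 0.0, 1.0]]
0.372 -0.325 [183. 112.]
0.372 0.005 [391. 193.]
0.532 -0.325 [151. 211.]
0.532 0.005 [345. 281.]
```

View pics/w1.png

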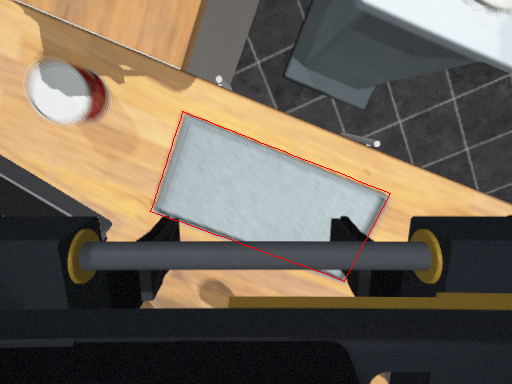

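The red tray model (centre 0.452, -0.160, no yaw) fits the tray edges in the wrist picture, corners (183,112) and (391,193). Next, to the lid.

Request:
play_rows:
  commands:
    - {"fingers":-1,"tx":0.067,"ty":0.477,"tz":0.245,"ax":0,"ay":0,"az":0}
    - {"fingers":-1,"tx":0.067,"ty":0.477,"tz":0.245,"ax":0,"ay":0,"az":0}
    - {"fingers":-1,"tx":0.067,"ty":0.477,"tz":0.245,"ax":0,"ay":0,"az":0}
    - {"fingers":-1,"tx":0.067,"ty":0.477,"tz":0.245,"ax":0,"ay":0,"az":0}
    - {"fingers":-1,"tx":0.067,"ty":0.477,"tz":0.245,"ax":0,"ay":0,"az":0}

```text
time_s: 1.9
tcp_pos: [0.4191, -0.0009, 0.2855]
ee_rot: [[0.001, -0.364, 0.931], [0.001, 0.931, 0.364], [-1.0, -0.0, 0.002]]
wrist_force: [2.3, 0.1, 0.1]
gripper_width: 0.997
```

```bash
python3 - <<'E'
from h import *
s=r.sense();print(s['tcp_pos'],shift([.4458,.2042,.24]))
E
```

```text
[ 0.41905426 -0.00087752  0.28548309] [0.0608 0.2417 0.1327]
```

Request:
play_rows:
  commands:
    - {"fingers":-1,"tx":0.055,"ty":0.23,"tz":0.127,"ax":0,"ay":0,"az":0}
    - {"fingers":-1,"tx":0.055,"ty":0.23,"tz":0.127,"ax":0,"ay":0,"az":0}
    - {"fingers":-1,"tx":0.055,"ty":0.23,"tz":0.127,"ax":0,"ay":0,"az":0}
    - {"fingers":-1,"tx":0.055,"ty":0.23,"tz":0.127,"ax":0,"ay":0,"az":0}
    - {"fingers":-1,"tx":0.055,"ty":0.23,"tz":0.127,"ax":0,"ay":0,"az":0}

```text
time_s: 2.32
tcp_pos: [0.4451, 0.1952, 0.2437]
ee_rot: [[0.001, -0.366, 0.931], [0.001, 0.931, 0.366], [-1.0, 0.0, 0.001]]
wrist_force: [0.8, -0.8, -0.5]
gripper_width: 1.004
```

Request:
play_rows:
  commands:
    - {"fingers":-1,"tx":0,"ty":0,"tz":0,"ax":0,"ay":0,"az":0}
    - {"fingers":-1,"tx":0,"ty":0,"tz":0,"ax":0,"ay":0,"az":0}
    - {"fingers":-1,"tx":0,"ty":0,"tz":0,"ax":0,"ay":0,"az":0}

```text
time_s: 2.57
tcp_pos: [0.4451, 0.1925, 0.2439]
ee_rot: [[-0.0, -0.365, 0.931], [-0.0, 0.931, 0.365], [-1.0, -0.0, -0.0]]
wrist_force: [-0.2, -0.5, 0.8]
gripper_width: 1.002
```

```bash
python3 - <<'E'
from h import *
s=r.sense();p=viewer.capture('wrist');c=cam(p,s);print(s['tcp_pos'],shift([.4458,.2042,.128]))
print(proj([.4458,.2042,.128],c),proj([.4458,.2042,.14],c));save(p,'w2')
E
```

```text
[0.44510127 0.19251951 0.24387829] [0.1549 0.0148 0.0067]
[[265.45984223 196.27176871]] [[265.96013994 200.08105624]]
```

View pics/w2.png

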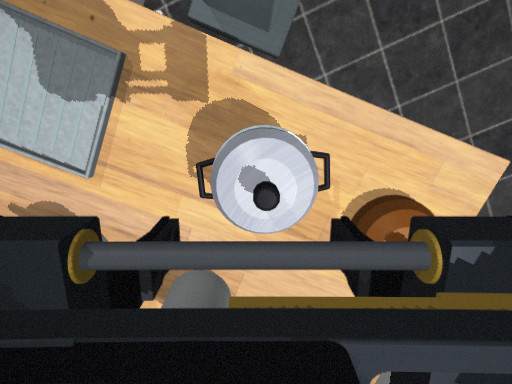

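Steel lid's knob is at (266,195), within 1 px of the prediction (265.5,196); the brown look-alike is at (395,225), clear of the fingers' path. Descend.

Request:
play_rows:
  commands:
    - {"fingers":-1,"tx":0.03,"ty":0.0148,"tz":0.0067,"ax":0,"ay":0,"az":0}
    - {"fingers":-1,"tx":0.07,"ty":0.0148,"tz":0.0067,"ax":0,"ay":0,"az":0}
    - {"fingers":-1,"tx":0.11,"ty":0.0148,"tz":0.0067,"ax":0,"ay":0,"az":0}
    - {"fingers":-1,"tx":0.14,"ty":0.0148,"tz":0.0067,"ax":0,"ay":0,"az":0}
    - {"fingers":-1,"tx":0.152,"ty":0.0148,"tz":0.0067,"ax":0,"ay":0,"az":0}

```text
time_s: 3.03
tcp_pos: [0.4445, 0.2024, 0.1276]
ee_rot: [[-0.004, -0.362, 0.932], [-0.003, 0.932, 0.362], [-1.0, -0.001, -0.005]]
wrist_force: [-0.3, -0.6, 0.1]
gripper_width: 1.0
```

Request:
play_rows:
  commands:
    - {"fingers":-1,"tx":0,"ty":0,"tz":0,"ax":0,"ay":0,"az":0}
    - {"fingers":-1,"tx":0,"ty":0,"tz":0,"ax":0,"ay":0,"az":0}

```text
time_s: 3.2
tcp_pos: [0.4467, 0.2045, 0.1309]
ee_rot: [[0.001, -0.364, 0.932], [0.0, 0.932, 0.364], [-1.0, -0.0, 0.001]]
wrist_force: [-0.5, 0.2, 1.2]
gripper_width: 0.998
```

Request:
play_rows:
  commands:
    - {"fingers":1,"tx":0,"ty":0,"tz":0,"ax":0,"ay":0,"az":0}
    - {"fingers":1,"tx":0,"ty":0,"tz":0,"ax":0,"ay":0,"az":0}
    - {"fingers":1,"tx":0,"ty":0,"tz":0,"ax":0,"ay":0,"az":0}
    - {"fingers":1,"tx":0,"ty":0,"tz":0,"ax":0,"ay":0,"az":0}
    - {"fingers":1,"tx":0,"ty":0,"tz":0,"ax":0,"ay":0,"az":0}

```text
time_s: 3.62
tcp_pos: [0.4461, 0.205, 0.1305]
ee_rot: [[0.001, -0.364, 0.931], [0.001, 0.931, 0.364], [-1.0, 0.0, 0.001]]
wrist_force: [0.3, -0.3, 0.3]
gripper_width: 0.705
```

Request:
play_rows:
  commands:
    - {"fingers":1,"tx":0,"ty":0,"tz":0,"ax":0,"ay":0,"az":0}
    - {"fingers":1,"tx":0,"ty":0,"tz":0,"ax":0,"ay":0,"az":0}
    - {"fingers":1,"tx":0,"ty":0,"tz":0,"ax":0,"ay":0,"az":0}
    - {"fingers":1,"tx":0,"ty":0,"tz":0,"ax":0,"ay":0,"az":0}
    - {"fingers":1,"tx":0,"ty":0,"tz":0,"ax":0,"ay":0,"az":0}

```text
time_s: 4.03
tcp_pos: [0.4459, 0.2048, 0.1299]
ee_rot: [[-0.0, -0.364, 0.931], [-0.0, 0.931, 0.364], [-1.0, -0.0, -0.0]]
wrist_force: [-0.3, -0.1, 0.6]
gripper_width: 0.329
```

Request:
play_rows:
  commands:
    - {"fingers":1,"tx":0,"ty":0,"tz":0,"ax":0,"ay":0,"az":0}
    - {"fingers":1,"tx":0,"ty":0,"tz":0,"ax":0,"ay":0,"az":0}
    - {"fingers":1,"tx":0,"ty":0,"tz":0,"ax":0,"ay":0,"az":0}
    - {"fingers":1,"tx":0,"ty":0,"tz":0,"ax":0,"ay":0,"az":0}

```text
time_s: 4.37
tcp_pos: [0.4458, 0.2047, 0.1299]
ee_rot: [[-0.0, -0.364, 0.931], [-0.0, 0.931, 0.364], [-1.0, -0.0, -0.0]]
wrist_force: [1.1, -0.9, -0.1]
gripper_width: 0.263
```

Request:
play_rows:
  commands:
    - {"fingers":1,"tx":-0.006,"ty":0,"tz":0,"ax":0,"ay":0,"az":0}
    - {"fingers":1,"tx":-0.02,"ty":0,"tz":0,"ax":0,"ay":0,"az":0}
    - {"fingers":1,"tx":-0.045,"ty":0,"tz":0,"ax":0,"ay":0,"az":0}
    - {"fingers":1,"tx":-0.075,"ty":0,"tz":0,"ax":0,"ay":0,"az":0}
    - {"fingers":1,"tx":-0.1,"ty":0,"tz":0,"ax":0,"ay":0,"az":0}

```text
time_s: 4.78
tcp_pos: [0.4457, 0.2047, 0.2059]
ee_rot: [[-0.0, -0.364, 0.931], [-0.0, 0.931, 0.364], [-1.0, -0.0, -0.0]]
wrist_force: [0.5, 0.6, -1.5]
gripper_width: 0.263
```

Request:
play_rows:
  commands:
    - {"fingers":1,"tx":0,"ty":0,"tz":0,"ax":0,"ay":0,"az":0}
    - {"fingers":1,"tx":0,"ty":0,"tz":0,"ax":0,"ay":0,"az":0}
    - {"fingers":1,"tx":0,"ty":0,"tz":0,"ax":0,"ay":0,"az":0}

```text
time_s: 5.03
tcp_pos: [0.445, 0.2043, 0.2038]
ee_rot: [[-0.002, -0.364, 0.932], [-0.001, 0.932, 0.364], [-1.0, -0.0, -0.002]]
wrist_force: [-0.3, -0.7, -1.6]
gripper_width: 0.265
```

```bash
python3 - <<'E'
from h import *
s=r.sense();p=viewer.capture('side');c=cam(p);t=np.array(s['tcp_pos']);print(t,np.round(s['wrist_force'],1),shift([.452,-.082,.25]))
cv2.imwrite('pics/s3.png',cv2.resize(p['image'][130:290,150:350,::-1],(600,480)))
E
```

```text
[0.44496957 0.20429679 0.20376954] [-0.3 -0.7 -1.6] [-0.0615 -0.3589 -0.1303]
```

View pics/s3.png

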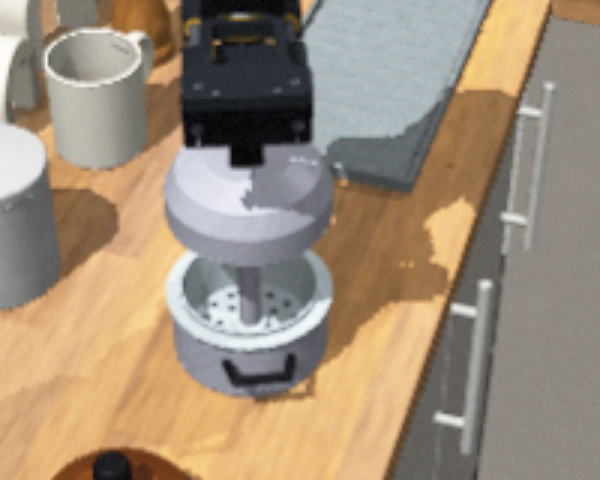

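Lid is held (hanging at crop (248,215)); basket with post still in the pot, pot unmoved. Carry to the tray.

Request:
play_rows:
  commands:
    - {"fingers":1,"tx":-0.02,"ty":-0.015,"tz":-0.005,"ax":0,"ay":0,"az":0}
    - {"fingers":1,"tx":-0.04,"ty":-0.045,"tz":-0.016,"ax":0,"ay":0,"az":0}
    - {"fingers":1,"tx":-0.04,"ty":-0.085,"tz":-0.031,"ax":0,"ay":0,"az":0}
    - {"fingers":1,"tx":-0.04,"ty":-0.13,"tz":-0.047,"ax":0,"ay":0,"az":0}
    - {"fingers":1,"tx":-0.04,"ty":-0.175,"tz":-0.063,"ax":0,"ay":0,"az":0}

```text
time_s: 5.5
tcp_pos: [0.4488, 0.0641, 0.2337]
ee_rot: [[-0.002, -0.365, 0.931], [-0.001, 0.931, 0.365], [-1.0, 0.0, -0.002]]
wrist_force: [1.9, -0.7, -2.2]
gripper_width: 0.265
```

Request:
play_rows:
  commands:
    - {"fingers":1,"tx":0,"ty":-0.045,"tz":-0.016,"ax":0,"ay":0,"az":0}
    - {"fingers":1,"tx":0,"ty":-0.09,"tz":-0.032,"ax":0,"ay":0,"az":0}
    - {"fingers":1,"tx":0,"ty":-0.13,"tz":-0.047,"ax":0,"ay":0,"az":0}
    - {"fingers":1,"tx":0,"ty":-0.16,"tz":-0.058,"ax":0,"ay":0,"az":0}
    - {"fingers":1,"tx":0,"ty":-0.175,"tz":-0.063,"ax":0,"ay":0,"az":0}

```text
time_s: 5.92
tcp_pos: [0.4522, -0.0766, 0.2334]
ee_rot: [[-0.004, -0.361, 0.932], [-0.001, 0.932, 0.361], [-1.0, 0.001, -0.004]]
wrist_force: [-0.1, -0.8, -2.4]
gripper_width: 0.265
```

Request:
play_rows:
  commands:
    - {"fingers":1,"tx":0,"ty":0,"tz":0,"ax":0,"ay":0,"az":0}
    - {"fingers":1,"tx":0,"ty":0,"tz":0,"ax":0,"ay":0,"az":0}
    - {"fingers":1,"tx":0,"ty":0,"tz":0,"ax":0,"ay":0,"az":0}

```text
time_s: 6.17
tcp_pos: [0.4531, -0.0737, 0.2341]
ee_rot: [[-0.002, -0.364, 0.931], [-0.0, 0.931, 0.364], [-1.0, 0.001, -0.002]]
wrist_force: [0.3, 0.6, -2.3]
gripper_width: 0.264
```

```bash
python3 - <<'E'
from h import *
s=r.sense();print(s['tcp_pos'],s['gripper_width'],np.round(s['wrist_force'],1),shift([.452,-.080,.085]))
E
```

```text
[ 0.45313248 -0.07373223  0.23409924] 0.26422282318846196 [ 0.3  0.6 -2.3] [ 0.1988 -0.0074 -0.0041]
```

Request:
play_rows:
  commands:
    - {"fingers":1,"tx":0.03,"ty":-0.0074,"tz":-0.004,"ax":0,"ay":0,"az":0}
    - {"fingers":1,"tx":0.075,"ty":-0.0074,"tz":-0.004,"ax":0,"ay":0,"az":0}
    - {"fingers":1,"tx":0.125,"ty":-0.0074,"tz":-0.004,"ax":0,"ay":0,"az":0}
    - {"fingers":1,"tx":0.17,"ty":-0.0074,"tz":-0.004,"ax":0,"ay":0,"az":0}
    - {"fingers":1,"tx":0.198,"ty":-0.0074,"tz":-0.004,"ax":0,"ay":0,"az":0}

```text
time_s: 6.58
tcp_pos: [0.4507, -0.0795, 0.0833]
ee_rot: [[-0.005, -0.365, 0.931], [-0.0, 0.931, 0.365], [-1.0, 0.002, -0.005]]
wrist_force: [-0.1, 0.2, -2.0]
gripper_width: 0.263
```

Request:
play_rows:
  commands:
    - {"fingers":1,"tx":0,"ty":0,"tz":0,"ax":0,"ay":0,"az":0}
    - {"fingers":1,"tx":0,"ty":0,"tz":0,"ax":0,"ay":0,"az":0}
    - {"fingers":1,"tx":0.002,"ty":0,"tz":0,"ax":0,"ay":0,"az":0}
    - {"fingers":1,"tx":0.004,"ty":0,"tz":0,"ax":0,"ay":0,"az":0}
    - {"fingers":1,"tx":0.007,"ty":0,"tz":0,"ax":0,"ay":0,"az":0}

```text
time_s: 7.0
tcp_pos: [0.4541, -0.08, 0.0828]
ee_rot: [[0.004, -0.365, 0.931], [0.001, 0.931, 0.365], [-1.0, -0.001, 0.004]]
wrist_force: [-0.2, 0.7, -2.0]
gripper_width: 0.262
```

Request:
play_rows:
  commands:
    - {"fingers":1,"tx":0.002,"ty":0,"tz":0,"ax":0,"ay":0,"az":0}
    - {"fingers":1,"tx":0.004,"ty":0,"tz":0,"ax":0,"ay":0,"az":0}
    - {"fingers":1,"tx":0.005,"ty":0,"tz":0,"ax":0,"ay":0,"az":0}
    - {"fingers":1,"tx":0.005,"ty":0,"tz":0,"ax":0,"ay":0,"az":0}

```text
time_s: 7.33
tcp_pos: [0.4527, -0.0804, 0.0774]
ee_rot: [[0.0, -0.364, 0.931], [0.0, 0.931, 0.364], [-1.0, 0.0, 0.0]]
wrist_force: [-0.2, -0.2, -2.8]
gripper_width: 0.265
```

Request:
play_rows:
  commands:
    - {"fingers":1,"tx":0.001,"ty":0,"tz":0,"ax":0,"ay":0,"az":0}
    - {"fingers":1,"tx":0.002,"ty":0,"tz":0,"ax":0,"ay":0,"az":0}
    - {"fingers":1,"tx":0.002,"ty":0,"tz":0,"ax":0,"ay":0,"az":0}

```text
time_s: 7.58
tcp_pos: [0.4526, -0.0804, 0.0758]
ee_rot: [[-0.0, -0.364, 0.931], [-0.0, 0.931, 0.364], [-1.0, 0.0, -0.0]]
wrist_force: [-0.1, -0.2, -1.2]
gripper_width: 0.266
```

Request:
play_rows:
  commands:
    - {"fingers":1,"tx":0.0007,"ty":0,"tz":0,"ax":0,"ay":0,"az":0}
    - {"fingers":1,"tx":0.0014,"ty":0,"tz":0,"ax":0,"ay":0,"az":0}
    - {"fingers":1,"tx":0.0014,"ty":0,"tz":0,"ax":0,"ay":0,"az":0}

```text
time_s: 7.83
tcp_pos: [0.4528, -0.0803, 0.0749]
ee_rot: [[0.0, -0.364, 0.931], [-0.0, 0.931, 0.364], [-1.0, -0.0, 0.0]]
wrist_force: [-0.1, 0.6, -2.2]
gripper_width: 0.264
```

Request:
play_rows:
  commands:
    - {"fingers":1,"tx":0.0007,"ty":0,"tz":0,"ax":0,"ay":0,"az":0}
    - {"fingers":1,"tx":0.0014,"ty":0,"tz":0,"ax":0,"ay":0,"az":0}
    - {"fingers":1,"tx":0.0014,"ty":0,"tz":0,"ax":0,"ay":0,"az":0}

```text
time_s: 8.08
tcp_pos: [0.4528, -0.0804, 0.0748]
ee_rot: [[0.0, -0.365, 0.931], [-0.0, 0.931, 0.365], [-1.0, -0.0, 0.0]]
wrist_force: [-2.4, 1.0, 6.0]
gripper_width: 0.26
```

Contact (+6 N). Release slowly, then rise.

Request:
play_rows:
  commands:
    - {"fingers":0.3,"tx":0,"ty":0,"tz":0,"ax":0,"ay":0,"az":0}
    - {"fingers":0.3,"tx":0,"ty":0,"tz":0,"ax":0,"ay":0,"az":0}
    - {"fingers":0,"tx":0,"ty":0,"tz":0,"ax":0,"ay":0,"az":0}
    - {"fingers":-0.5,"tx":0,"ty":0,"tz":0,"ax":0,"ay":0,"az":0}
    - {"fingers":-0.5,"tx":0,"ty":0,"tz":0,"ax":0,"ay":0,"az":0}

```text
time_s: 8.5
tcp_pos: [0.4528, -0.0803, 0.0738]
ee_rot: [[0.0, -0.364, 0.931], [-0.0, 0.931, 0.364], [-1.0, -0.0, 0.0]]
wrist_force: [1.1, -0.3, -0.4]
gripper_width: 0.501
```

Request:
play_rows:
  commands:
    - {"fingers":-1,"tx":0,"ty":0,"tz":0,"ax":0,"ay":0,"az":0}
    - {"fingers":-1,"tx":0,"ty":0,"tz":0,"ax":0,"ay":0,"az":0}
    - {"fingers":-1,"tx":0,"ty":0,"tz":0,"ax":0,"ay":0,"az":0}
    - {"fingers":-1,"tx":-0.03,"ty":0,"tz":0,"ax":0,"ay":0,"az":0}
    - {"fingers":-1,"tx":-0.07,"ty":0,"tz":0,"ax":0,"ay":0,"az":0}

```text
time_s: 8.92
tcp_pos: [0.4507, -0.0806, 0.1247]
ee_rot: [[-0.007, -0.364, 0.931], [-0.001, 0.931, 0.364], [-1.0, 0.002, -0.007]]
wrist_force: [1.2, 0.1, -0.2]
gripper_width: 0.876
```

Request:
play_rows:
  commands:
    - {"fingers":-1,"tx":-0.05,"ty":0,"tz":0,"ax":0,"ay":0,"az":0}
    - {"fingers":-1,"tx":-0.1,"ty":0,"tz":0,"ax":0,"ay":0,"az":0}
    - {"fingers":-1,"tx":-0.13,"ty":0.05,"tz":0.018,"ax":0,"ay":0,"az":0}
    - {"fingers":-1,"tx":-0.15,"ty":0.1,"tz":0.036,"ax":0,"ay":0,"az":0}
    - {"fingers":-1,"tx":-0.15,"ty":0.15,"tz":0.055,"ax":0,"ay":0,"az":0}

```text
time_s: 9.33
tcp_pos: [0.4516, 0.0373, 0.2425]
ee_rot: [[0.008, -0.362, 0.932], [0.002, 0.932, 0.362], [-1.0, -0.001, 0.008]]
wrist_force: [1.1, 0.3, -0.3]
gripper_width: 0.998
```

```bash
python3 - <<'E'
from h import *
s=r.sense();print(s['tcp_pos'],s['gripper_width'],shift([.4458,.2042,.22]))
P={n:viewer.capture(n) for n in('side','top')}
cv2.imwrite('pics/x4.png',cv2.hconcat([cv2.resize(P['side']['image'][110:270,180:340,::-1],(400,400)),cv2.resize(P['top']['image'][120:280,200:360,::-1],(400,400))]))
E
```

```text
[0.45156792 0.03731055 0.24253195] 0.9979918116863967 [0.0305 0.2102 0.0732]
```

View pics/x4.png

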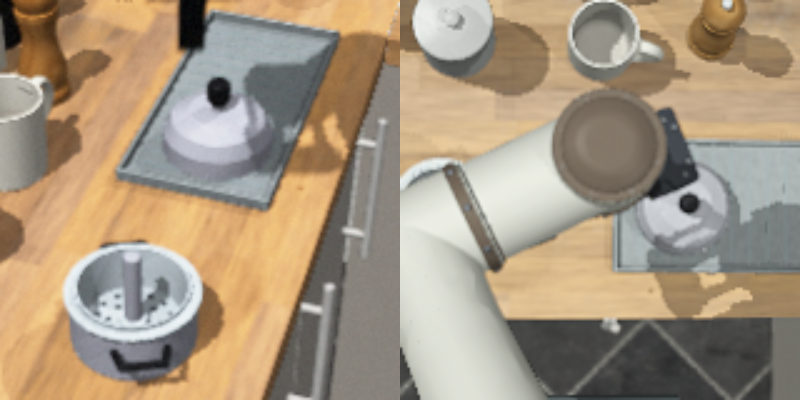

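The lid sits flat in the tray, knob up (crop (218,92)). The basket post's top is at crop (131,255), i.e. side px (232.4,212).

Request:
play_rows:
  commands:
    - {"fingers":-1,"tx":0.006,"ty":0.05,"tz":0.018,"ax":0,"ay":0,"az":0}
    - {"fingers":-1,"tx":0.012,"ty":0.1,"tz":0.036,"ax":0,"ay":0,"az":0}
    - {"fingers":-1,"tx":0.02,"ty":0.15,"tz":0.054,"ax":0,"ay":0,"az":0}
    - {"fingers":-1,"tx":0.03,"ty":0.185,"tz":0.066,"ax":0,"ay":0,"az":0}
    - {"fingers":-1,"tx":0.03,"ty":0.2,"tz":0.071,"ax":0,"ay":0,"az":0}

```text
time_s: 9.85
tcp_pos: [0.4444, 0.1975, 0.2145]
ee_rot: [[-0.002, -0.366, 0.93], [-0.001, 0.93, 0.366], [-1.0, -0.0, -0.003]]
wrist_force: [0.0, 0.0, -0.1]
gripper_width: 1.001
```

Request:
play_rows:
  commands:
    - {"fingers":-1,"tx":0,"ty":0,"tz":0,"ax":0,"ay":0,"az":0}
    - {"fingers":-1,"tx":0,"ty":0,"tz":0,"ax":0,"ay":0,"az":0}
    - {"fingers":-1,"tx":0,"ty":0,"tz":0,"ax":0,"ay":0,"az":0}
    - {"fingers":-1,"tx":0,"ty":0,"tz":0,"ax":0,"ay":0,"az":0}

```text
time_s: 10.18
tcp_pos: [0.4452, 0.1941, 0.2164]
ee_rot: [[0.0, -0.363, 0.932], [0.0, 0.932, 0.363], [-1.0, -0.0, 0.0]]
wrist_force: [-0.1, -1.0, 0.4]
gripper_width: 1.002
```

```bash
python3 - <<'E'
from h import *
s=r.sense();p=viewer.capture('wrist');c=cam(p,s);print(s['tcp_pos'],shift([.4458,.2042,.087]))
q=viewer.capture('side');print(proj([.4458,.2042,.097],cam(q)),proj([.4458,.2042,.097],c))
im=p['image'][:,:,::-1].copy()
u=proj([.4458,.2042,.097],c)[0];print(u)
x0=max(int(u[0])-80,0);y0=max(int(u[1])-80,0);cr=cv2.resize(im[y0:y0+160,x0:x0+160],(480,480));print(x0,y0)
cv2.circle(cr,tuple(int(v) for v in (u-[x0,y0])*3),4,(0,0,255),1);cv2.imwrite('pics/w5.png',cr)
E
```

```text
[0.44523723 0.19412266 0.21644672] [0.1727 0.0122 0.0054]
[[232.64488219 212.1044747 ]] [[263.71331181 194.35922507]]
[263.71331181 194.35922507]
183 114
```

View pics/w5.png

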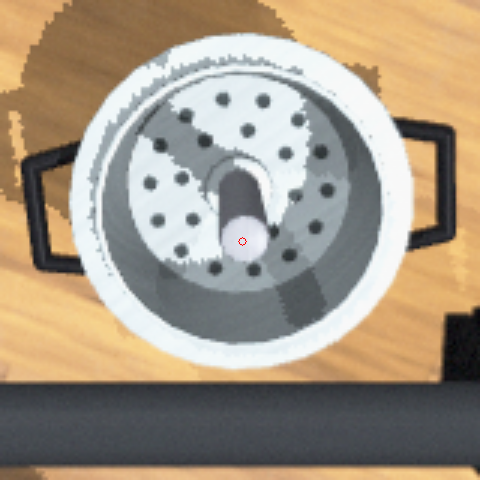

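The post top lies under the predicted mark (crop (243,241)). Descend and grip.

Request:
play_rows:
  commands:
    - {"fingers":-1,"tx":0.03,"ty":0.0122,"tz":0.0054,"ax":0,"ay":0,"az":0}
    - {"fingers":-1,"tx":0.075,"ty":0.0122,"tz":0.0054,"ax":0,"ay":0,"az":0}
    - {"fingers":-1,"tx":0.12,"ty":0.0122,"tz":0.0054,"ax":0,"ay":0,"az":0}
    - {"fingers":-1,"tx":0.155,"ty":0.0122,"tz":0.0054,"ax":0,"ay":0,"az":0}
    - {"fingers":-1,"tx":0.17,"ty":0.0122,"tz":0.0054,"ax":0,"ay":0,"az":0}

```text
time_s: 10.7
tcp_pos: [0.4439, 0.2032, 0.0855]
ee_rot: [[-0.005, -0.362, 0.932], [-0.004, 0.932, 0.362], [-1.0, -0.002, -0.006]]
wrist_force: [-1.3, -0.1, 0.7]
gripper_width: 1.0
```

Request:
play_rows:
  commands:
    - {"fingers":1,"tx":0,"ty":0,"tz":0,"ax":0,"ay":0,"az":0}
    - {"fingers":1,"tx":0,"ty":0,"tz":0,"ax":0,"ay":0,"az":0}
    - {"fingers":1,"tx":0,"ty":0,"tz":0,"ax":0,"ay":0,"az":0}
    - {"fingers":1,"tx":0,"ty":0,"tz":0,"ax":0,"ay":0,"az":0}
    - {"fingers":1,"tx":0,"ty":0,"tz":0,"ax":0,"ay":0,"az":0}

```text
time_s: 11.12
tcp_pos: [0.4463, 0.2059, 0.09]
ee_rot: [[0.002, -0.364, 0.931], [0.002, 0.931, 0.364], [-1.0, 0.001, 0.003]]
wrist_force: [-0.3, -0.2, -0.3]
gripper_width: 0.705
```

Request:
play_rows:
  commands:
    - {"fingers":1,"tx":0,"ty":0,"tz":0,"ax":0,"ay":0,"az":0}
    - {"fingers":1,"tx":0,"ty":0,"tz":0,"ax":0,"ay":0,"az":0}
    - {"fingers":1,"tx":0,"ty":0,"tz":0,"ax":0,"ay":0,"az":0}
    - {"fingers":1,"tx":0,"ty":0,"tz":0,"ax":0,"ay":0,"az":0}
    - {"fingers":1,"tx":0,"ty":0,"tz":0,"ax":0,"ay":0,"az":0}

```text
time_s: 11.53
tcp_pos: [0.4456, 0.2055, 0.0888]
ee_rot: [[0.0, -0.364, 0.931], [0.0, 0.931, 0.364], [-1.0, 0.0, 0.0]]
wrist_force: [0.2, 0.6, -0.3]
gripper_width: 0.323
```

Request:
play_rows:
  commands:
    - {"fingers":1,"tx":0,"ty":0,"tz":0,"ax":0,"ay":0,"az":0}
    - {"fingers":1,"tx":0,"ty":0,"tz":0,"ax":0,"ay":0,"az":0}
    - {"fingers":1,"tx":0,"ty":0,"tz":0,"ax":0,"ay":0,"az":0}
    - {"fingers":1,"tx":0,"ty":0,"tz":0,"ax":0,"ay":0,"az":0}
    - {"fingers":1,"tx":0,"ty":0,"tz":0,"ax":0,"ay":0,"az":0}

```text
time_s: 11.95
tcp_pos: [0.4456, 0.2053, 0.0887]
ee_rot: [[-0.0, -0.364, 0.931], [-0.0, 0.931, 0.364], [-1.0, -0.0, -0.0]]
wrist_force: [0.5, -0.8, -0.5]
gripper_width: 0.174
```

Request:
play_rows:
  commands:
    - {"fingers":1,"tx":0,"ty":0,"tz":0,"ax":0,"ay":0,"az":0}
    - {"fingers":1,"tx":-0.006,"ty":0,"tz":0,"ax":0,"ay":0,"az":0}
    - {"fingers":1,"tx":-0.018,"ty":0,"tz":0,"ax":0,"ay":0,"az":0}
    - {"fingers":1,"tx":-0.035,"ty":0,"tz":0,"ax":0,"ay":0,"az":0}
    - {"fingers":1,"tx":-0.055,"ty":0,"tz":0,"ax":0,"ay":0,"az":0}

```text
time_s: 12.37
tcp_pos: [0.445, 0.2051, 0.1302]
ee_rot: [[-0.002, -0.364, 0.931], [-0.001, 0.931, 0.364], [-1.0, -0.0, -0.002]]
wrist_force: [-0.7, 1.3, -2.2]
gripper_width: 0.176
```

Request:
play_rows:
  commands:
    - {"fingers":1,"tx":-0.03,"ty":0,"tz":0,"ax":0,"ay":0,"az":0}
    - {"fingers":1,"tx":-0.065,"ty":0,"tz":0,"ax":0,"ay":0,"az":0}
    - {"fingers":1,"tx":-0.1,"ty":0,"tz":0,"ax":0,"ay":0,"az":0}
    - {"fingers":1,"tx":-0.13,"ty":0,"tz":0,"ax":0,"ay":0,"az":0}
    - {"fingers":1,"tx":-0.145,"ty":0,"tz":0,"ax":0,"ay":0,"az":0}

```text
time_s: 12.78
tcp_pos: [0.4464, 0.2061, 0.2426]
ee_rot: [[0.005, -0.365, 0.931], [0.004, 0.931, 0.365], [-1.0, 0.002, 0.006]]
wrist_force: [0.9, -0.3, -3.1]
gripper_width: 0.17
```

Request:
play_rows:
  commands:
    - {"fingers":1,"tx":0,"ty":0,"tz":0,"ax":0,"ay":0,"az":0}
    - {"fingers":1,"tx":0,"ty":0,"tz":0,"ax":0,"ay":0,"az":0}
    - {"fingers":1,"tx":0,"ty":0,"tz":0,"ax":0,"ay":0,"az":0}

```text
time_s: 13.03
tcp_pos: [0.4447, 0.2049, 0.2376]
ee_rot: [[-0.002, -0.364, 0.931], [-0.001, 0.931, 0.364], [-1.0, -0.0, -0.002]]
wrist_force: [-0.5, -0.7, -3.6]
gripper_width: 0.179
```

```bash
python3 - <<'E'
from h import *
s=r.sense();p=viewer.capture('side');print(s['tcp_pos'],s['gripper_width'],np.round(s['wrist_force'],1),shift([.452,-.240,.24]))
cv2.imwrite('pics/s6.png',cv2.resize(p['image'][110:290,170:350,::-1],(450,450)))
E
```

```text
[0.44468897 0.20494969 0.2375923 ] 0.17940859023593375 [-0.5 -0.7 -3.6] [-0.0027 -0.556  -0.2069]
```

View pics/s6.png

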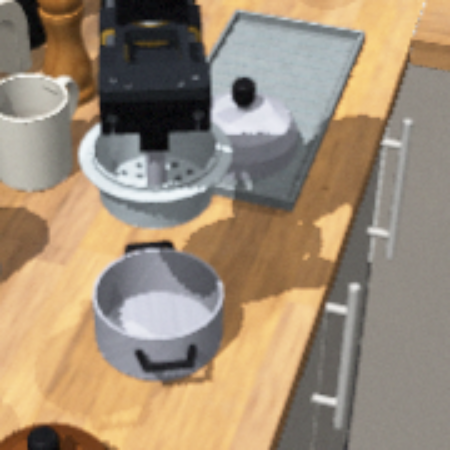

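Basket is held level, clear of the pot (left in place), lid undisturbed. Carry it to the tray's far half.

Request:
play_rows:
  commands:
    - {"fingers":1,"tx":0,"ty":-0.015,"tz":-0.0056,"ax":0,"ay":0,"az":0}
    - {"fingers":1,"tx":0,"ty":-0.04,"tz":-0.015,"ax":0,"ay":0,"az":0}
    - {"fingers":1,"tx":0,"ty":-0.075,"tz":-0.028,"ax":0,"ay":0,"az":0}
    - {"fingers":1,"tx":0,"ty":-0.115,"tz":-0.043,"ax":0,"ay":0,"az":0}
    - {"fingers":1,"tx":0,"ty":-0.155,"tz":-0.058,"ax":0,"ay":0,"az":0}

```text
time_s: 13.5
tcp_pos: [0.4466, 0.0796, 0.2376]
ee_rot: [[-0.002, -0.365, 0.931], [-0.001, 0.931, 0.365], [-1.0, -0.0, -0.003]]
wrist_force: [-0.0, -0.9, -2.3]
gripper_width: 0.173
```

Request:
play_rows:
  commands:
    - {"fingers":1,"tx":0,"ty":-0.04,"tz":-0.015,"ax":0,"ay":0,"az":0}
    - {"fingers":1,"tx":0,"ty":-0.08,"tz":-0.03,"ax":0,"ay":0,"az":0}
    - {"fingers":1,"tx":0,"ty":-0.12,"tz":-0.0447,"ax":0,"ay":0,"az":0}
    - {"fingers":1,"tx":0,"ty":-0.16,"tz":-0.0595,"ax":0,"ay":0,"az":0}
    - {"fingers":1,"tx":0,"ty":-0.2,"tz":-0.0744,"ax":0,"ay":0,"az":0}

```text
time_s: 13.92
tcp_pos: [0.449, -0.0807, 0.2379]
ee_rot: [[-0.002, -0.364, 0.931], [-0.0, 0.931, 0.364], [-1.0, 0.001, -0.002]]
wrist_force: [0.3, -0.7, -2.7]
gripper_width: 0.171
```

Request:
play_rows:
  commands:
    - {"fingers":1,"tx":0,"ty":-0.04,"tz":-0.015,"ax":0,"ay":0,"az":0}
    - {"fingers":1,"tx":0,"ty":-0.08,"tz":-0.03,"ax":0,"ay":0,"az":0}
    - {"fingers":1,"tx":0,"ty":-0.12,"tz":-0.0447,"ax":0,"ay":0,"az":0}
    - {"fingers":1,"tx":0,"ty":-0.16,"tz":-0.0595,"ax":0,"ay":0,"az":0}
    - {"fingers":1,"tx":0,"ty":-0.185,"tz":-0.0688,"ax":0,"ay":0,"az":0}

```text
time_s: 14.33
tcp_pos: [0.4514, -0.2295, 0.2376]
ee_rot: [[-0.003, -0.362, 0.932], [-0.0, 0.932, 0.362], [-1.0, 0.001, -0.002]]
wrist_force: [0.3, 1.1, -2.5]
gripper_width: 0.175
```

Request:
play_rows:
  commands:
    - {"fingers":1,"tx":0,"ty":-0.012,"tz":-0.0045,"ax":0,"ay":0,"az":0}
    - {"fingers":1,"tx":0,"ty":-0.012,"tz":-0.0045,"ax":0,"ay":0,"az":0}
    - {"fingers":1,"tx":0,"ty":-0.012,"tz":-0.0045,"ax":0,"ay":0,"az":0}
    - {"fingers":1,"tx":0,"ty":-0.012,"tz":-0.0045,"ax":0,"ay":0,"az":0}
    - {"fingers":1,"tx":0,"ty":-0.012,"tz":-0.0045,"ax":0,"ay":0,"az":0}

```text
time_s: 14.75
tcp_pos: [0.4526, -0.2354, 0.2386]
ee_rot: [[-0.0, -0.365, 0.931], [0.0, 0.931, 0.365], [-1.0, 0.0, -0.0]]
wrist_force: [0.1, -0.5, -2.6]
gripper_width: 0.171
```

```bash
python3 - <<'E'
from h import *
s=r.sense();print(s['tcp_pos'],s['gripper_width'],np.round(s['wrist_force'],1),np.round(s['ee_rot'],3).tolist(),shift([.452,-.240,.085]))
E
```

```text
[ 0.45257448 -0.2354211   0.23857879] 0.17057187453613723 [ 0.1 -0.5 -2.6] [[-0.0, -0.365, 0.931], [0.0, 0.931, 0.365], [-1.0, 0.0, -0.0]] [ 0.2048 -0.0055 -0.0029]
```

Request:
play_rows:
  commands:
    - {"fingers":1,"tx":0.03,"ty":-0.0055,"tz":-0.003,"ax":0,"ay":0,"az":0}
    - {"fingers":1,"tx":0.075,"ty":-0.0055,"tz":-0.003,"ax":0,"ay":0,"az":0}
    - {"fingers":1,"tx":0.125,"ty":-0.0055,"tz":-0.003,"ax":0,"ay":0,"az":0}
    - {"fingers":1,"tx":0.17,"ty":-0.0055,"tz":-0.003,"ax":0,"ay":0,"az":0}
    - {"fingers":1,"tx":0.203,"ty":-0.0055,"tz":-0.003,"ax":0,"ay":0,"az":0}

```text
time_s: 15.17
tcp_pos: [0.4509, -0.2396, 0.0842]
ee_rot: [[-0.003, -0.365, 0.931], [0.001, 0.931, 0.365], [-1.0, 0.002, -0.002]]
wrist_force: [0.0, 0.2, -2.6]
gripper_width: 0.173
```

Request:
play_rows:
  commands:
    - {"fingers":1,"tx":0,"ty":0,"tz":0,"ax":0,"ay":0,"az":0}
    - {"fingers":1,"tx":0.002,"ty":0,"tz":0,"ax":0,"ay":0,"az":0}
    - {"fingers":1,"tx":0.004,"ty":0,"tz":0,"ax":0,"ay":0,"az":0}
    - {"fingers":1,"tx":0.006,"ty":0,"tz":0,"ax":0,"ay":0,"az":0}
    - {"fingers":1,"tx":0.006,"ty":0,"tz":0,"ax":0,"ay":0,"az":0}

```text
time_s: 15.58
tcp_pos: [0.4532, -0.2411, 0.0836]
ee_rot: [[0.003, -0.365, 0.931], [-0.001, 0.931, 0.365], [-1.0, -0.002, 0.003]]
wrist_force: [0.3, -0.2, -1.9]
gripper_width: 0.171
```

Request:
play_rows:
  commands:
    - {"fingers":1,"tx":0,"ty":0,"tz":0,"ax":0,"ay":0,"az":0}
    - {"fingers":1,"tx":0,"ty":0,"tz":0,"ax":0,"ay":0,"az":0}

```text
time_s: 15.75
tcp_pos: [0.4526, -0.2411, 0.083]
ee_rot: [[0.002, -0.364, 0.931], [-0.0, 0.931, 0.364], [-1.0, -0.001, 0.002]]
wrist_force: [-0.1, 0.3, -2.2]
gripper_width: 0.174
```

Request:
play_rows:
  commands:
    - {"fingers":1,"tx":0.002,"ty":0,"tz":0,"ax":0,"ay":0,"az":0}
    - {"fingers":1,"tx":0.004,"ty":0,"tz":0,"ax":0,"ay":0,"az":0}
    - {"fingers":1,"tx":0.006,"ty":0,"tz":0,"ax":0,"ay":0,"az":0}
    - {"fingers":1,"tx":0.006,"ty":0,"tz":0,"ax":0,"ay":0,"az":0}

```text
time_s: 16.08
tcp_pos: [0.4518, -0.241, 0.077]
ee_rot: [[-0.001, -0.364, 0.931], [0.0, 0.931, 0.364], [-1.0, 0.001, -0.001]]
wrist_force: [-0.4, 0.1, -2.7]
gripper_width: 0.171
```

Request:
play_rows:
  commands:
    - {"fingers":1,"tx":0.001,"ty":0,"tz":0,"ax":0,"ay":0,"az":0}
    - {"fingers":1,"tx":0.002,"ty":0,"tz":0,"ax":0,"ay":0,"az":0}
    - {"fingers":1,"tx":0.002,"ty":0,"tz":0,"ax":0,"ay":0,"az":0}
    - {"fingers":1,"tx":0.002,"ty":0,"tz":0,"ax":0,"ay":0,"az":0}

```text
time_s: 16.42
tcp_pos: [0.4521, -0.241, 0.0759]
ee_rot: [[-0.0, -0.364, 0.931], [0.0, 0.931, 0.364], [-1.0, 0.0, -0.0]]
wrist_force: [0.2, -0.9, -2.0]
gripper_width: 0.172
```

Request:
play_rows:
  commands:
    - {"fingers":1,"tx":0.0007,"ty":0,"tz":0,"ax":0,"ay":0,"az":0}
    - {"fingers":1,"tx":0.0014,"ty":0,"tz":0,"ax":0,"ay":0,"az":0}
    - {"fingers":1,"tx":0.0014,"ty":0,"tz":0,"ax":0,"ay":0,"az":0}
    - {"fingers":1,"tx":0.0014,"ty":0,"tz":0,"ax":0,"ay":0,"az":0}

```text
time_s: 16.75
tcp_pos: [0.4521, -0.241, 0.0749]
ee_rot: [[-0.0, -0.364, 0.931], [0.0, 0.931, 0.364], [-1.0, 0.0, -0.0]]
wrist_force: [0.6, 0.1, -2.9]
gripper_width: 0.174
```

Request:
play_rows:
  commands:
    - {"fingers":1,"tx":0.0005,"ty":0,"tz":0,"ax":0,"ay":0,"az":0}
    - {"fingers":1,"tx":0.0008,"ty":0,"tz":0,"ax":0,"ay":0,"az":0}
    - {"fingers":1,"tx":0.0008,"ty":0,"tz":0,"ax":0,"ay":0,"az":0}

```text
time_s: 17.0
tcp_pos: [0.4522, -0.2409, 0.0746]
ee_rot: [[0.0, -0.364, 0.931], [-0.0, 0.931, 0.364], [-1.0, -0.0, 0.0]]
wrist_force: [-0.3, 0.7, 1.2]
gripper_width: 0.174
```

Contact. Release and withdraw.

Request:
play_rows:
  commands:
    - {"fingers":0.5,"tx":0,"ty":0,"tz":0,"ax":0,"ay":0,"az":0}
    - {"fingers":0.5,"tx":0,"ty":0,"tz":0,"ax":0,"ay":0,"az":0}
    - {"fingers":0,"tx":0,"ty":0,"tz":0,"ax":0,"ay":0,"az":0}
    - {"fingers":-0.5,"tx":0,"ty":0,"tz":0,"ax":0,"ay":0,"az":0}
    - {"fingers":-0.5,"tx":0,"ty":0,"tz":0,"ax":0,"ay":0,"az":0}

```text
time_s: 17.42
tcp_pos: [0.4523, -0.2411, 0.0743]
ee_rot: [[0.0, -0.364, 0.931], [-0.0, 0.931, 0.364], [-1.0, -0.0, 0.0]]
wrist_force: [0.1, -0.2, 0.1]
gripper_width: 0.396
```

Request:
play_rows:
  commands:
    - {"fingers":-1,"tx":0,"ty":0,"tz":0,"ax":0,"ay":0,"az":0}
    - {"fingers":-1,"tx":0,"ty":0,"tz":0,"ax":0,"ay":0,"az":0}
    - {"fingers":-1,"tx":-0.01,"ty":0,"tz":0,"ax":0,"ay":0,"az":0}
    - {"fingers":-1,"tx":-0.035,"ty":0,"tz":0,"ax":0,"ay":0,"az":0}
    - {"fingers":-1,"tx":-0.07,"ty":0,"tz":0,"ax":0,"ay":0,"az":0}

```text
time_s: 17.83
tcp_pos: [0.4507, -0.2406, 0.126]
ee_rot: [[-0.005, -0.364, 0.931], [0.001, 0.931, 0.364], [-1.0, 0.003, -0.004]]
wrist_force: [0.8, 0.7, -0.6]
gripper_width: 0.774
```

Request:
play_rows:
  commands:
    - {"fingers":-1,"tx":-0.05,"ty":0,"tz":0,"ax":0,"ay":0,"az":0}
    - {"fingers":-1,"tx":-0.1,"ty":0,"tz":0,"ax":0,"ay":0,"az":0}
    - {"fingers":-1,"tx":-0.15,"ty":-0.03,"tz":-0.03,"ax":0,"ay":0,"az":0}
    - {"fingers":-1,"tx":-0.18,"ty":-0.06,"tz":-0.06,"ax":0,"ay":0,"az":0}
    - {"fingers":-1,"tx":-0.2,"ty":-0.09,"tz":-0.09,"ax":0,"ay":0,"az":0}

```text
time_s: 18.25
tcp_pos: [0.4142, -0.3292, 0.2812]
ee_rot: [[0.005, -0.367, 0.93], [-0.003, 0.93, 0.367], [-1.0, -0.005, 0.004]]
wrist_force: [1.1, -0.8, -0.2]
gripper_width: 0.991
```

Request:
play_rows:
  commands:
    - {"fingers":-1,"tx":0,"ty":-0.04,"tz":-0.04,"ax":0,"ay":0,"az":0}
    - {"fingers":-1,"tx":0,"ty":-0.08,"tz":-0.08,"ax":0,"ay":0,"az":0}
    - {"fingers":-1,"tx":0,"ty":-0.1,"tz":-0.1,"ax":0,"ay":0,"az":0}
    - {"fingers":-1,"tx":0,"ty":-0.1,"tz":-0.1,"ax":0,"ay":0,"az":0}
    - {"fingers":-1,"tx":0,"ty":-0.1,"tz":-0.1,"ax":0,"ay":0,"az":0}

```text
time_s: 18.67
tcp_pos: [0.3704, -0.4265, 0.2769]
ee_rot: [[-0.0, -0.362, 0.932], [0.0, 0.932, 0.362], [-1.0, 0.0, -0.0]]
wrist_force: [-0.1, 0.7, -0.0]
gripper_width: 1.003
```

```bash
python3 - <<'E'
from h import *
s=r.sense();print(s['tcp_pos'],s['time_s'])
P={n:viewer.capture(n) for n in('side','top')}
cs,ct=cam(P['side']),cam(P['top'])
for X in([.4528,-.0804,.073],[.4522,-.241,.083],[.4458,.2042,0]): print(X,proj(X,cs).round(1),proj(X,ct).round(1))
cv2.imwrite('pics/x7.png',cv2.hconcat([cv2.resize(P['side']['image'][90:290,180:340,::-1],(400,500),interpolation=cv2.INTER_CUBIC),cv2.resize(P['top']['image'][100:300,250:410,::-1],(400,500),interpolation=cv2.INTER_CUBIC)]))
E
```

```text
[ 0.37037031 -0.4264674   0.2768564 ] 18.6667
[0.4528, -0.0804, 0.073] [[267.3 146.2]] [[315.4 200.6]]
[0.4522, -0.241, 0.083] [[283.9 111.5]] [[371.5 200.6]]
[0.4458, 0.2042, 0] [[233.6 244.8]] [[217.3 204.6]]
```

View pics/x7.png

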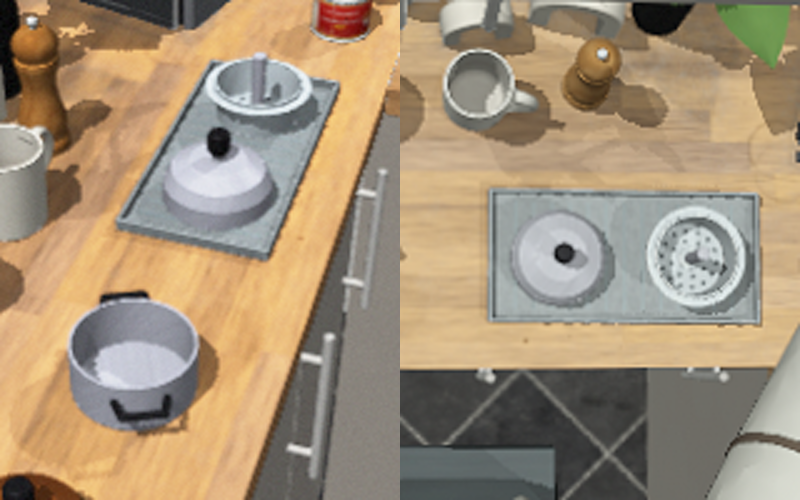

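Lid (knob at top crop (565,253)) and basket (post at (692,258)) both stand flat inside the tray, side by side. The pot is where it was.

```bash
python3 -c "
from station import job
print(job.finish_job())"
```

```text
the job is handed in; nothing more can be done
None
```

The steamer is apart: the lid is on the drip tray, knob up, and the basket stands upright beside it. I lifted the lid off first. The job was handed in just after 18.7 s, well inside the 56 s limit, and it reports no verdict.

- **Setting down:** I lowered both parts in steps of about 1 mm until the wrist force showed contact. That was about 6 N for the lid and about 1 N for the basket. Only then did I open the gripper.
- **Final pictures:** in the side and top views both parts lie flat inside the lip with a clear gap between them. The knob shows within about 1 pixel of where I released it. The pot looks unmoved, and I never touched the brown look-alike lid. The gripper is open and clear of everything.
- **Failed checks:** none of the checks failed or disagreed. My first move call was refused because it left out the turn values; nothing moved, and I re-sent it complete.

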